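Top up a gear unit and take its oil level with the dipstick

ROBOT

A 7-joint arm with a two-finger parallel gripper is mounted at the origin on the work surface. World frame = base frame: x ahead of the robot, y to its left, z up, the work surface at z = 0. Lengths are in m, angles in degrees, forces in N, time in s.
With the tool pointing down it reaches from about 0.425 to 0.875 m from the base axis. Payload 4.7 kg.
Tool frame: the origin (TCP) lies at the very end of the fingers, on their centre line; the grasp point (between the pads) lies 19 mm behind it; z points along the fingers, y is the line along which they close (so a half turn about z gives the same grasp; the last joint's range is limited). The gripper opens to 87 mm and grips with 3 to 60 N. Pads are 19 mm wide; open, the fingers measure 117 mm over their backs; the gripper's body (75 mm by 190 mm) begins 51 mm behind the grasp point.
Start: joints at [65.724, 18.392, -4.016, 83.108, 1.295, 78.541, -3.26], TCP at [0.276, -0.589, 0.223] pointing down, gripper open.
Joint ranges: [-163.93, 163.93], [-17.29, 119.83], [-79.2, 71.16], [3.27, 140.29], [-89.18, 269.18], [5.43, 117.66], [-154.24, 154.24]. Speed limits (degrees/s): [147.25, 147.25, 180, 180, 180, 180, 180].

INTERFACE

Orientations are given as [roll, pitch, yaw] about the fixed x, y, z axes, in that order (R = Rz(yaw) Ry(pitch) Rx(roll)).
In Python, from cell import get_obs, read_camera, sign_off, silhouettes gives the robot as it stands.
- The arm moves only by the tool play_rows, never from a script. Its argument "steps" is a list that holds one entry, the list of rows, each a list of 7 numbers: the shift along the tool's x, y, z in m, then the turn, a rotation vector about the tool's x, y, z in rad, then the finger opening in m, from 0 to 0.087. A call has 1 to 12 rows; each row shifts and turns the commanded pose from where the row before left it, along the tool's axes as they then stand; what a row does not reach is not made up. A row lasts 1/10 s, in which the tool goes at most 50 mm and 8.59 degrees, less where a joint would pass 70% of its speed; a pose out of reach is approached as far as the arm can. A call is refused whole if a number of a shift passes 0.05 or a number of a turn 0.15, either way. A call with a gripper value outside its range is refused whole. The fingers move at their own pace and stop on an object; "force" is the grip in N (left out, the last holds). Time passes only in rows, so rows that do not move let the fingers close. It gives the time, the measured TCP pose, the force, the opening and the grip force at its end, in the units of the state.
- get_obs(): the state, without advancing time (a new reading comes with each control period).
- read_camera(name): name is "scene" or "top" or "wrist"; returns a dict with "frame" (384x512x3 uint8, red, green, blue), "intrinsics" (3x3 intrinsics, pixels), "k1" (the pictures are not rectified: a ray, as slopes to the right and down, at radius r is drawn at 1 + k1 r^2 times it, then the intrinsics apply), "view" (4x4, takes a point from world to camera coordinates). Camera axes: x right, y up, looking along -z (the intrinsics and any distortion apply to the point x, -y, -z); pixel columns grow to the right and rows downward; lengths in m; the calibration is good to about 2 mm. A picture is of the moment at which its call begins. There is no depth.
- sign_off(): hands the job in; it is judged then, once.
Trained networks look in the newest picture that a camera, given by its name, has taken for a name from the list of things; names that differ only in an ending like _2 or _b are one class to them, and where a whole thing is asked for, a point or a joint stands for the part that bears it (a point fixed in the world has none). Each returns a list of dicts, best first, with "p" (0 to 1); they miss things now and then, are a little off and sometimes report something else, mostly with a low value. They report only what shows in the picture. A call takes as long as a camera call. They do not tell look-alikes from the thing itself.
- silhouettes(camera, name): "pixels" (384x512 bool, what is visible of it) and "extent" ([left, top, right, bottom] in pixels, round what is visible of it).
The state is a dict: "time_s": time; "qpos": joint angles; "joint_velocities": joint speeds; "effort": joint torques, N m; "tool_pos": TCP position; "tool_rot": TCP orientation; "force": force on the tool from outside, world axes, zero at the start; "wrist_torque": the same for the moment, N m; "grip_width": finger opening in m; "grasp_force": force on a finger pad.
Only numpy, scipy, OpenCV 4.12 (cv2) and the standard library are available. Lean on these libraries where they do the work, as an engineer would, in place of code of your own. Each camera call takes 0.05 s, during which the arm holds its last target. There are 200 camera calls.

TASK

Give the gear unit a stroke of oil: press the pump head on the oil bottle right down and let it come back up. Then take the dipstick from its wooden rest, push it tip first down the slanting guide tube until its collar stops on the tube's mouth, draw it all the way out again, and finish still holding it in the gripper: level, still, and higher than the top of the oil bottle, so that the tip can be read. Leave the wire bobbin, the bearing and the mallet where they are.

Things in the scene. Friction and masses are not known exactly. Their poses are not given: they have to be found in the camera images.
- pump_top (a point): Centre of the flat top of the pump head: a white round button 33 mm across, 13 mm thick, with a thin level spout 100 mm long, on a white oil bottle (70 mm across) clamped to a foot screwed to the bench, on the gear unit's right (-y) side. At rest its top is 191 mm above the bench. The spout ends over the gear unit's funnel.
- pump_head (a joint): Travel of the pump head in m: 0 up (at rest), 0.016 pressed right down, straight down. A spring pushes it back up: about 3.5 N to start moving, 8.5 N right down.
- gear_unit: Grey gear case, 130 by 130 mm, with a finned motor out to its left (+y) side, bolted down. Origin: on the bench under the case's middle; x axis towards the guide tube side, away from the robot. Heights over the bench: case top 121 mm (bolts 126), steel filler funnel 156 mm, terminal box on the motor 157 mm.
- guide_tube: Steel guide tube slanting up at 45 degrees out of the gear case's far side; 29 mm across at its flared mouth, 19 mm below it, 85 mm long outside the case. Origin: centre of the mouth, 170 mm above the bench. z axis: outwards along the bore, up and away from the robot. Bore 12 mm, widening over the last 16 mm to 22 mm. The case behind it is hollow: the whole dipstick below its collar fits.
- stick_grip (a point): Middle of the dipstick's handle, a black round bar 24 mm across, 64 mm long: hold it here. The dipstick is 220 mm long, 0.15 kg; it lies level in two notches of a wooden rest, tip towards the robot, axis 60 mm above the bench; the handle sticks out beyond the rest over bare bench. x axis: along the dipstick from tip to handle; z axis up as it lies.
- stick_collar (a point): Centre of the dipstick's collar on the face that meets the tube's mouth, 58 mm from the handle's middle towards the tip. The collar is a steel disc 32 mm across, 8 mm thick; a 12 mm neck of 18 mm length lies between it and the handle and rests in the nearer-to-handle notch. Same axes as stick_grip.
- stick_tip (a point): The rounded tip of the dipstick's steel rod, 8 mm across, 130 mm from the collar's face. Same axes.
- rest: Wooden dipstick rest, fixed: foot 165 by 56 mm, 14 mm high, with two notched boards 10 mm thick, 66 and 68 mm high, 117 mm apart. Origin: on the bench below the collar's face of the lying dipstick; x axis along the dipstick towards its handle.
- wire_bobbin: Bystander: bobbin of copper wire with green flanges, standing, 60 mm across, 50 mm high. Origin: centre of its underside.
- ball_bearing: Bystander: steel ball bearing lying flat, 62 mm across, 16 mm high. Origin: centre of its underside.
- mallet: Bystander: rubber mallet lying on the bench, 300 mm long, head 62 mm across and 85 mm wide. Origin: on the bench below the handle's forward part; x axis towards the head.
There are look-alikes about, which are no part of the job. There is more than one size of the part that bears stick_grip; the job needs the middle-sized.

How it is judged:
By the outcome, as a careful person would: the job done as asked, in the order asked, and still so for the second after the job is handed in, while the arm keeps its last pose, push and grip.
It also fails if it takes over 72 s, if anything falls off the work surface, if the arm or the gripper's body presses on something with over 40 N, if the wrist force passes 120 N, or if a joint passes its speed limit or range.

## Working session

There is one attempt and no reset: what is moved stays moved. The work goes in short steps, Python scripts to look and compute and a tool call to move; the robot and the scene stay as the last step left them, time stands still between calls to the robot, and variables do not carry over. Pictures are saved under pics/ and viewed, at most 10 in all, crops included, and the job is handed in when it is done.

Besides the shell and the picture viewer there is one more tool, called after ">>>" in YAML: its name, and indented under it one key for each argument. play_rows: Moves the arm, as the interface text tells. Its arguments: {"type":"object","properties":{"steps":{"type":"array","items":{"type":"array","items":{"type":"array","items":{"type":"number"}}}},"force":{"type":"number"}},"required":["steps"]}

```bash
mkdir -p pics; cat > h.py <<'E'
import numpy as np, cv2
from cell import *
from scipy.spatial.transform import Rotation as R
def save(c,fn):
    d=read_camera(c); cv2.imwrite(fn,d['frame'][:,:,::-1]); return d
def proj(d,P):
    P=np.atleast_2d(P); c=(d['view']@np.c_[P,np.ones(len(P))].T).T
    x=c[:,0]/-c[:,2]; y=-c[:,1]/-c[:,2]; f=1+d['k1']*(x*x+y*y)
    K=np.array(d['intrinsics']); return np.c_[K[0,0]*x*f+K[0,2],K[1,1]*y*f+K[1,2]]
def ray(d,uv):
    K=np.array(d['intrinsics']); s=np.array([(uv[0]-K[0,2])/K[0,0],(uv[1]-K[1,2])/K[1,1]]); r=s.copy()
    for _ in range(30): r=s/(1+d['k1']*(r@r))
    V=np.array(d['view']); Rm=V[:3,:3]; o=-Rm.T@V[:3,3]; return o,Rm.T@np.array([r[0],-r[1],-1])
def atz(d,uv,z):
    o,v=ray(d,uv); return o+v*(z-o[2])/v[2]
E
python3 - <<'E'
from h import *
a=save('scene','pics/s.png');b=save('top','pics/t.png')
im=np.hstack([cv2.imread('pics/s.png'),cv2.imread('pics/t.png')])
for c,d in(('scene',a),('top',b)):
    print(c,np.round(d['intrinsics'],1).tolist(),d['k1'],np.round(d['view'],3).tolist())
    for n in ['pump_top','pump_head','gear_unit','guide_tube','stick_grip','rest','wire_bobbin','ball_bearing','mallet']:
        print(n,[(round(x['p'],2),np.round(x['extent']).tolist()) for x in silhouettes(c,n)])
s=get_obs();print(s)
E
```

```text
scene [[423.6, 0.0, 252.5], [0.0, 423.6, 188.7], [0.0, 0.0, 1.0]] -0.15614500468440928 [[0.41, 0.912, 0.019, -0.209], [-0.667, 0.285, 0.689, 0.222], [0.622, -0.295, 0.725, -1.534], [0.0, 0.0, 0.0, 1.0]]
pump_top [(0.8, [238.0, 169.0, 274.0, 194.0])]
pump_head [(0.51, [239.0, 167.0, 274.0, 193.0])]
gear_unit [(0.92, [248.0, 145.0, 355.0, 223.0])]
guide_tube [(0.64, [284.0, 186.0, 304.0, 198.0])]
stick_grip [(0.83, [149.0, 339.0, 201.0, 361.0]), (0.76, [85.0, 169.0, 175.0, 198.0]), (0.63, [123.0, 227.0, 135.0, 300.0])]
rest [(0.74, [114.0, 232.0, 148.0, 291.0])]
wire_bobbin [(0.86, [296.0, 252.0, 317.0, 282.0])]
ball_bearing [(0.75, [233.0, 262.0, 256.0, 285.0]), (0.59, [124.0, 228.0, 137.0, 298.0])]
mallet [(0.65, [382.0, 192.0, 414.0, 282.0])]
top [[358.9, 0.0, 250.1], [0.0, 358.9, 193.6], [0.0, 0.0, 1.0]] -0.10380783814111237 [[0.003, -1.0, 0.004, -0.018], [0.989, 0.004, 0.146, -0.501], [-0.146, 0.004, 0.989, -1.083], [0.0, 0.0, 0.0, 1.0]]
pump_top [(0.75, [221.0, 181.0, 265.0, 198.0])]
pump_head [(0.75, [248.0, 182.0, 261.0, 196.0])]
gear_unit [(0.68, [129.0, 166.0, 245.0, 241.0])]
[... 410 characters left out ...]
me_s': 1.0, 'qpos': array([65.72459516, 18.39118934, -4.01899964, 83.10844412,  1.29389435,
       78.54235217, -3.26166953]), 'joint_velocities': array([-0.05153236,  0.07008948,  0.01618135, -0.01145636, -0.06611638,
       -0.05920464, -0.02027943]), 'effort': array([ 9.34071772e-05, -4.91106176e+01, -4.02987096e-01, -3.12777686e+01,
       -6.35210937e-02,  3.35343531e-02,  2.02017986e-06]), 'tool_pos': array([ 0.27556687, -0.5886995 ,  0.22258741]), 'tool_rot': array([1.79996898e+02, 8.73085475e-04, 2.50850831e+01]), 'force': array([0.17733562, 0.26363504, 0.1209255 ]), 'wrist_torque': array([ 0.03411777, -0.03409948, -0.02765612]), 'grasp_force': 0.0, 'grip_width': 0.08723423267004206}
```

View pics/s.png

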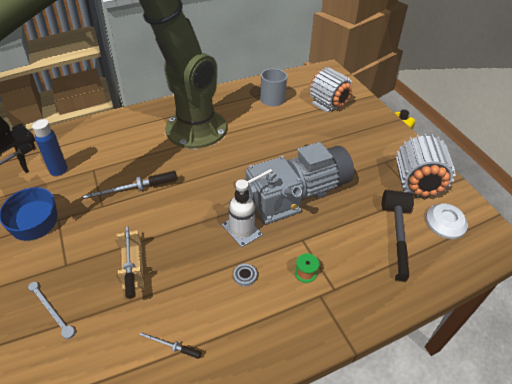

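View pics/t.png

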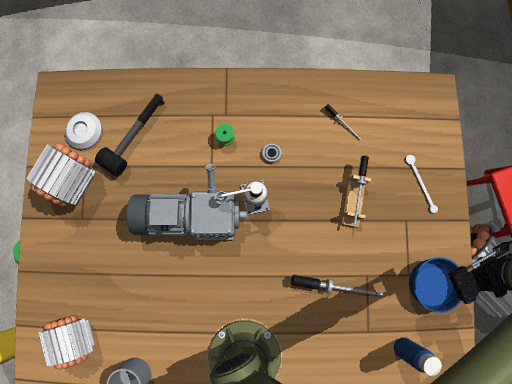

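Three dipstick-like things show up. In scene/top they are the large one at (130,185)/(335,287), the one on the rest at (130,265)/(360,190), and the small one at (170,345)/(340,120). The one on the rest looks middle-sized and lies as described, so I'll check it in an enlarged crop and measure its length.

```bash
python3 - <<'E'
import cv2,numpy as np
s=cv2.imread('pics/s.png');t=cv2.imread('pics/t.png')
def c(im,x,y,w,h,k):return cv2.resize(im[y:y+h,x:x+w],None,fx=k,fy=k,interpolation=cv2.INTER_CUBIC)
A=np.hstack([c(s,90,220,80,60,5)[:, :], c(t,320,150,80,60,5)])
A=np.hstack([c(s,90,222,80,80,4),c(t,320,150,80,80,4)])
B=np.hstack([c(s,220,150,100,70,3.2),c(t,190,155,100,70,3.2)])
cv2.imwrite('pics/c1.png',np.vstack([A,B]))
E
```

```text
(no output)
```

View pics/c1.png

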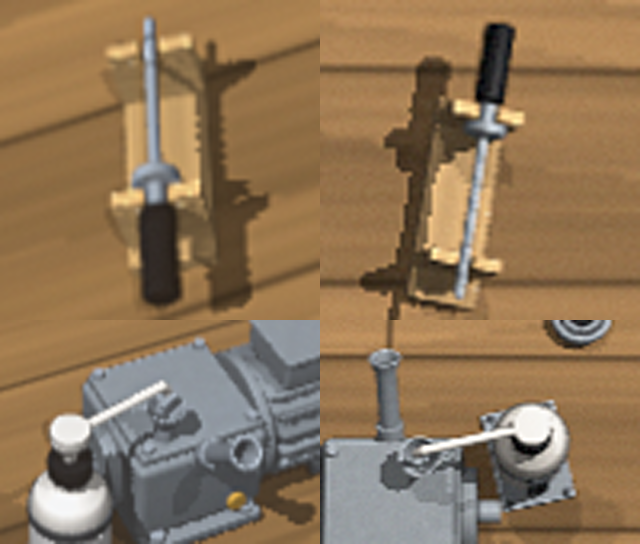

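The crop shows the dipstick in the rest. Its handle end is at scene (130,297) / top (364.5,156) and its tip at scene (127.5,227) / top (355,224). The pump button is at scene (241,183) / top (256,188), and the tube mouth at scene (296.6,190.6) / top (210,166.5).

```bash
python3 - <<'E'
from h import *
a=read_camera('scene');b=read_camera('top')
for n,us,ut,z in [('hend',(130.2,296),(364.3,156.5),.06),('tip',(127.5,227),(355,223.8),.06),('collar',(128.2,265.7),(361.8,181.8),.06),('pump',(241.2,183),(256.2,187.8),.191),('mouth',(296.6,190.6),(210.3,166.5),.17)]:
    (o,v),(p,w)=ray(a,us),ray(b,ut)
    st=np.linalg.lstsq(np.c_[v,-w],p-o,rcond=None)[0]
    print(n,np.round(atz(a,us,z),4),np.round(atz(b,ut,z),4),'tri',np.round((o+v*st[0]+p+w*st[1])/2,4))
# alternates lengths
print('big',np.linalg.norm(atz(b,(291,282),.012)-atz(b,(383,294),.012)),'small',np.linalg.norm(atz(b,(323,106),.01)-atz(b,(360,139),.01)))
# gear axis from silhouettes
m=silhouettes('top','gear_unit')[0]
# stick axis
for n in ['wire_bobbin']:
    e=silhouettes('top',n)[0]['extent'];print(n,atz(b,((e[0]+e[2])/2,(e[1]+e[3])/2),.04))
d=read_camera('wrist');print(np.round(d['intrinsics'],1).tolist(),d['k1']);V=np.array(d['view']);o=-V[:3,:3].T@V[:3,3]
s=get_obs();Rt=R.from_euler('xyz',s['tool_rot'],degrees=True).as_matrix()
print('wrist cam in tool',Rt.T@(o-s['tool_pos']),Rt.T@V[:3,:3].T@np.array([0,0,-1]))
E
```

```text
hend [ 0.6213 -0.3742  0.06  ] [ 0.6167 -0.3754  0.06  ] tri [ 0.6181 -0.3756  0.0556]
tip [ 0.4099 -0.3308  0.06  ] [ 0.4054 -0.3369  0.06  ] tri [ 0.4065 -0.334   0.0581]
collar [ 0.5341 -0.358   0.06  ] [ 0.5357 -0.3635  0.06  ] tri [ 0.5356 -0.36    0.0636]
pump [ 0.4955 -0.0297  0.191 ] [ 0.4938 -0.0324  0.191 ] tri [ 0.4945 -0.031   0.1905]
mouth [0.558  0.0992 0.17  ] [0.5568 0.0948 0.17  ] tri [0.5577 0.0968 0.1702]
big 0.29322716457886294 small 0.1654458621940168
wire_bobbin [0.51374976 0.0077331  0.04      ]
[[279.8, 0.0, 258.3], [0.0, 279.8, 186.3], [0.0, 0.0, 1.0]] -0.022108922872621024
wrist cam in tool [ 0.07753034 -0.00027443 -0.16195743] [-0.28280178  0.00177181  0.95917674]
```

>>> play_rows:
  steps:
    - [[0.033,-0.0313,-0.004,0,0,0,0],[0.033,-0.0313,-0.004,0,0,0,0],[0.033,-0.0313,-0.004,0,0,0,0],[0.033,-0.0313,-0.004,0,0,0,0],[0.033,-0.0313,-0.004,0,0,0,0],[0.033,-0.0313,-0.004,0,0,0,0],[0.033,-0.0313,-0.004,0,0,0,0],[0.033,-0.0313,-0.004,0,0,0,0],[0.033,-0.0313,-0.004,0,0,0,0],[0.033,-0.0313,-0.004,0,0,0,0],[0.033,-0.0313,-0.004,0,0,0,0],[0.033,-0.0313,-0.004,0,0,0,0]]

```text
time_s: 2.45
tool_pos: [0.4754, -0.0789, 0.2711]
tool_rot: [179.9, -0.0, 25.1]
force: [0.8, -0.2, 1.2]
grip_width: 0.0028
grasp_force: 0.0
```

>>> play_rows:
  steps:
    - [[0.015,0,-0.01,0,0,0.14,0],[0,0,-0.01,0,0,0.14,0],[0,0,-0.01,0,0,0.14,0],[0,0,0,0,0,0.0177,0],[0,0,0,0,0,0,0],[0,0,0,0,0,0,0],[0,0,0,0,0,0,0]]

```text
time_s: 3.15
tool_pos: [0.4882, -0.0744, 0.3]
tool_rot: [-180.0, 0.1, 0.1]
force: [0.7, -0.0, 0.1]
grip_width: 0.0004
grasp_force: 0.0
```

```bash
python3 - <<'E'
from h import *
s=get_obs();print({k:np.round(v,3) for k,v in s.items()})
d=save('wrist','pics/w1.png')
for P in [(.4945,-.031,.191),(.5577,.0968,.17)]: print(proj(d,P))
E
```

```text
{'time_s': np.float64(3.15), 'qpos': array([ 37.965,  -1.273, -31.556,  96.525,  -0.67 ,  84.611, -83.452]), 'joint_velocities': array([ 0.026,  0.062, -0.162, -0.256, -0.107,  0.05 , -0.366]), 'effort': array([-1.9000e-02, -2.6515e+01,  3.3900e-01, -3.1930e+01, -3.4000e-02,
       -7.0000e-02,  1.6000e-02]), 'tool_pos': array([ 0.488, -0.074,  0.3  ]), 'tool_rot': array([-1.79993e+02,  5.00000e-02,  7.00000e-02]), 'force': array([ 0.666, -0.042,  0.062]), 'wrist_torque': array([0.069, 0.044, 0.053]), 'grasp_force': np.float64(0.0), 'grip_width': np.float64(0.0)}
[[214.69903973 178.00966506]]
[[ 89.8072738 112.710889 ]]
```

View pics/w1.png

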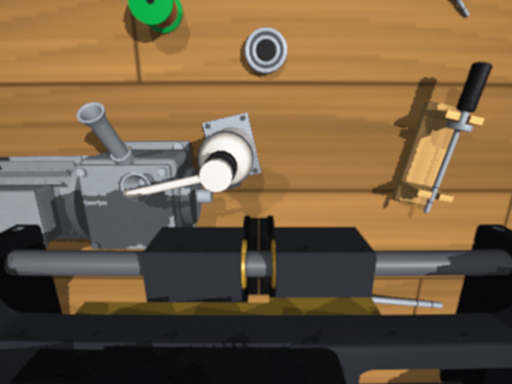

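The wrist view shows the pump button at (216,173), the tube mouth at (91,112), and the dipstick at right with its handle at (475,87). Next I'll refine the pump position and get the gear yaw from a rectified view of the case-top plane.

```bash
python3 - <<'E'
from h import *
d=read_camera('wrist');t=read_camera('top')
for uv in [(216,172),(215,174)]: print('pump',atz(d,uv,.191))
print('mouth',atz(d,(91,112),.17))
print('stick hend',atz(d,(482,64),.06),'tip',atz(d,(429,210),.06),'handle mid',atz(d,(474,88),.06))
# ortho of plane z=.121: x .34..6 up, y .20..-.05 left->right, 2.5px/mm? 
xs=np.linspace(.60,.36,480);ys=np.linspace(.19,-.01,400)
X,Y=np.meshgrid(xs,ys,indexing='ij');P=np.c_[X.ravel(),Y.ravel(),np.full(X.size,.121)]
o=[]
for c in(d,t):
    m=proj(c,P).astype(np.float32).reshape(480,400,2);o.append(cv2.remap(c['frame'],m[...,0],m[...,1],cv2.INTER_CUBIC)[:,:,::-1])
cv2.imwrite('pics/o.png',np.hstack(o))
E
```

```text
pump [ 0.50074267 -0.0325394   0.191     ]
pump [ 0.49869465 -0.03145552  0.191     ]
mouth [0.55851349 0.09550041 0.17      ]
stick hend [ 0.61957717 -0.37719987  0.06      ] tip [ 0.40889184 -0.33980225  0.06      ] handle mid [ 0.58863403 -0.37245566  0.06      ]
```

View pics/o.png

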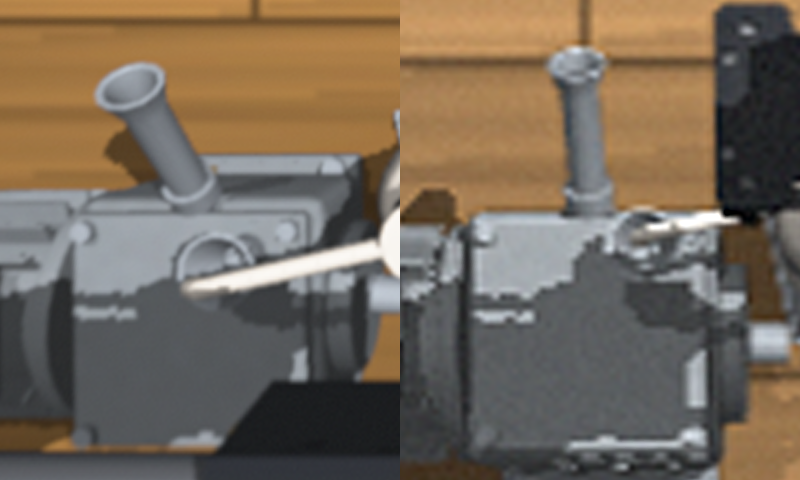

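The case edges and bolts line up with the axes in both rectified views, so the gear yaw is about 0. The mouth is at (0.558, 0.096, 0.170) and the pump at (0.497, -0.0315). Next I'll press.

>>> play_rows:
  steps:
    - [[0.0045,-0.0215,0.02,0,0,0,0],[0.0045,-0.0215,0.02,0,0,0,0],[0,0,0.03,0,0,0,0],[0,0,0.025,0,0,0,0],[0,0,0.01,0,0,0,0],[0,0,0.004,0,0,0,0],[0,0,0.004,0,0,0,0],[0,0,0.004,0,0,0,0],[0,0,0,0,0,0,0]]
  force: 30

```text
time_s: 4.2
tool_pos: [0.498, -0.0314, 0.1844]
tool_rot: [180.0, -0.1, -0.0]
force: [-3.5, 0.1, 4.9]
grip_width: 0.0007
grasp_force: 2.4
```

>>> play_rows:
  steps:
    - [[0,0,0.003,0,0,0,0],[0,0,0.003,0,0,0,0],[0,0,0.002,0,0,0,0],[0,0,0.002,0,0,0,0],[0,0,0,0,0,0,0]]

```text
time_s: 4.7
tool_pos: [0.4981, -0.0315, 0.1754]
tool_rot: [179.9, -0.1, -0.0]
force: [-4.5, 0.8, 9.5]
grip_width: 0.0004
grasp_force: 4.9
```

>>> play_rows:
  steps:
    - [[0,0,0.002,0,0,0,0],[0,0,0.002,0,0,0,0],[0,0,0,0,0,0,0],[0,0,0,0,0,0,0]]

```text
time_s: 5.1
tool_pos: [0.4983, -0.0315, 0.1751]
tool_rot: [179.8, -0.1, -0.0]
force: [-14.0, 0.5, 32.4]
grip_width: 0.0003
grasp_force: 15.7
```

The pump bottomed out at z = 0.175, a 16 mm stroke, and the force jumped. I'll release it and go to the dipstick.

>>> play_rows:
  steps:
    - [[0,0,-0.003,0,0,0,0],[0,0,-0.01,0,0,0,0],[0,0,-0.03,0,0,0,0],[0,0,-0.04,0,0,0,0.04],[0.0112,0.0424,0,0,0,0,0.087],[0.0112,0.0424,0,0,0,0,0.087],[0.0112,0.0424,0,0,0,0,0.087],[0.0112,0.0424,0,0,0,0,0.087],[0.0112,0.0424,0,0,0,0,0.087],[0.0112,0.0424,0,0,0,0,0.087],[0.0112,0.0424,0,0,0,0,0.087],[0.0112,0.0424,0,0,0,0,0.087]]

```text
time_s: 6.3
tool_pos: [0.588, -0.373, 0.2528]
tool_rot: [179.9, -0.1, -0.0]
force: [-0.0, 0.7, -0.6]
grip_width: 0.0646
grasp_force: 0.0
```

>>> play_rows:
  steps:
    - [[0,0,0.03,0,0,0.0915,0.07],[0,0,0.03,0,0,0.0915,0.06],[0,0,0,0,0,0,0.06],[0,0,0,0,0,0,0.06]]

```text
time_s: 6.7
tool_pos: [0.5874, -0.3705, 0.1928]
tool_rot: [180.0, -0.0, -10.3]
force: [-0.3, 0.5, -0.4]
grip_width: 0.0608
grasp_force: 0.0
```

```bash
python3 - <<'E'
from h import *
s=get_obs();print(s['qpos'].round(1),s['tool_pos'],s['tool_rot'])
d=save('wrist','pics/w2.png');t=save('top','pics/t2.png')
for P in [(.619,-.3765,.06),(.5875,-.3706,.06)]: print(proj(d,P))
E
```

```text
[ 45.   26.  -21.   77.7   9.2  78.  -76.3] [ 0.58740387 -0.37053637  0.19277579] [ 1.79998931e+02 -6.35783874e-03 -1.03445671e+01]
[[258.1918483  148.83216819]]
[[258.07549316 178.17289503]]
```

View pics/w2.png

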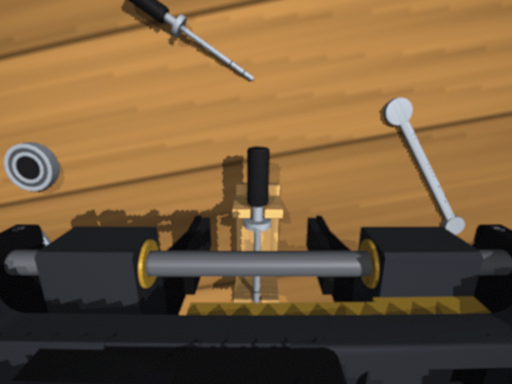

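The handle spans rows 148-207 at column 258, centred at (258,178), exactly as predicted. I'll descend and grip.

>>> play_rows:
  steps:
    - [[0,0,0.04,0,0,0,0.06],[0,0,0.04,0,0,0,0.06],[0,0,0.04,0,0,0,0.06],[0,0,0.025,0,0,0,0.06],[0,0,0.007,0,0,0,0.06],[0,0,0,0,0,0,0.01],[0,0,0,0,0,0,0.01],[0,0,0,0,0,0,0.01],[0,0,0,0,0,0,0.01]]
  force: 45

```text
time_s: 7.7
tool_pos: [0.5883, -0.3711, 0.0426]
tool_rot: [179.9, -0.2, -10.5]
force: [-0.3, 0.0, 0.2]
grip_width: 0.0355
grasp_force: 0.0
```

>>> play_rows:
  steps:
    - [[0,0,0,0,0,0,0.01],[0,0,0,0,0,0,0.01],[0,0,0,0,0,0,0.01],[0,0,0,0,0,0,0.01]]

```text
time_s: 8.1
tool_pos: [0.5876, -0.3706, 0.0411]
tool_rot: [180.0, -0.1, -10.5]
force: [-0.3, 0.1, 3.0]
grip_width: 0.023
grasp_force: 44.8
```

>>> play_rows:
  steps:
    - [[0,0,-0.01,0,0,0,0.01],[0,0,-0.02,0,0,0,0.01],[0,0,-0.04,0,0,0,0.01],[0,0,-0.05,0,0,0,0.01],[0,0,-0.05,0,0,0,0.01],[0,0,-0.05,0,0,0,0.01],[0,0,-0.04,0,0,-0.0915,0.01],[0,0,-0.04,0,0,-0.0915,0.01],[0,0,0,0,0,0,0.01]]

```text
time_s: 9.0
tool_pos: [0.589, -0.3711, 0.3483]
tool_rot: [179.7, -0.6, 0.1]
force: [0.4, 0.0, -1.9]
grip_width: 0.0232
grasp_force: 44.8
```

>>> play_rows:
  steps:
    - [[0.0112,-0.0389,0.003,0,0,0,0.01],[0.0112,-0.0389,0.003,0,0,0,0.01],[0.0112,-0.0389,0.003,0,0,0,0.01],[0.0112,-0.0389,0.003,0,0,0,0.01],[0.0112,-0.0389,0.003,0,0,0,0.01],[0.0112,-0.0389,0.003,0,0,0,0.01],[0.0112,-0.0389,0.003,0,0,0,0.01],[0.0112,-0.0389,0.003,0,0,0,0.01],[0.0112,-0.0389,0.003,0,0,0,0.01],[0.0112,-0.0389,0.003,0,0,0,0.01],[0.0112,-0.0389,0.003,0,0,0,0.01],[0.0112,-0.0389,0.003,0,0,0,0.01]]

```text
time_s: 10.2
tool_pos: [0.7213, 0.0975, 0.3032]
tool_rot: [179.9, 0.1, -0.0]
force: [-0.0, -0.5, -2.3]
grip_width: 0.023
grasp_force: 44.8
```

>>> play_rows:
  steps:
    - [[0,0,0,0,0.1,0,0.01],[0,0,0,0,0.1,0,0.01],[0,0,0,0,0.1,0,0.01],[0,0,0,0,0.1,0,0.01],[0,0,0,0,0.1,0,0.01],[0,0,0,0,0.1,0,0.01],[0,0,0,0,0.1,0,0.01],[0,0,0,0,0.085,0,0.01],[0,0,0,0,0,0,0.01],[0,0,0,0,0,0,0.01]]

```text
time_s: 11.2
tool_pos: [0.7209, 0.0959, 0.3037]
tool_rot: [179.9, -44.8, 0.0]
force: [-0.2, 1.3, -0.6]
grip_width: 0.0229
grasp_force: 44.9
```

```bash
python3 - <<'E'
from h import *
s=get_obs();print(s['qpos'].round(1),s['tool_pos'],s['tool_rot'])
Rt=R.from_euler('xyz',s['tool_rot'],degrees=True).as_matrix();print(Rt.round(3))
o=[]
g=s['tool_pos']-.019*Rt[:,2];ax=-Rt[:,0]
for c,(cu,cv) in (('scene',(300,165)),('wrist',(256,192))):
    d=read_camera(c)
    for n,P in (('tip',g+.188*ax),('col',g+.058*ax),('mouth',(.558,.096,.17))): print(c,n,proj(d,P).round(1))
    k=(6.4,4.69)[0] if c=='scene' else 1
    im=d['frame'][:,:,::-1]
    o.append(cv2.resize(im[115:215,230:363],(512,384),interpolation=2) if c=='scene' else im)
cv2.imwrite('pics/i1.png',cv2.resize(np.hstack(o),(800,300)))
E
```

```text
[  19.    -1.6  -33.2  108.6   18.7   30.3 -117.1] [0.72086172 0.09588243 0.30368783] [ 1.79943960e+02 -4.48106006e+01  9.13337539e-03]
[[ 0.709 -0.001  0.705]
 [ 0.    -1.    -0.001]
 [ 0.705  0.001 -0.709]]
scene tip [[299.  191.2]]
scene col [[322.6 190.9]]
scene mouth [[295.5 190.9]]
wrist tip [[258.4 464.1]]
wrist col [[258.5 330.2]]
wrist mouth [[258.2 483. ]]
```

View pics/i1.png

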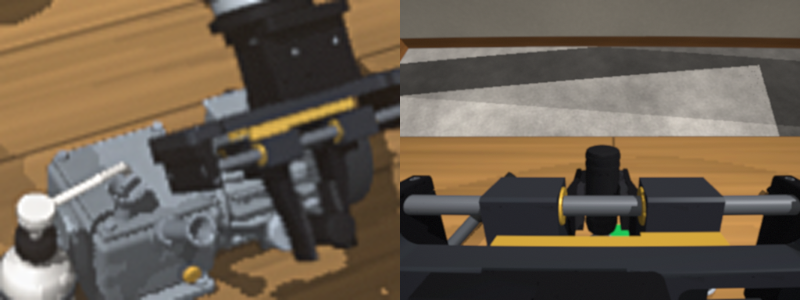

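The wrist view shows the handle held squarely between the pads. The rod is too small to judge in this scene crop, so I'll enlarge scene and top.

```bash
python3 - <<'E'
from h import *
s=get_obs()
Rt=R.from_euler('xyz',s['tool_rot'],degrees=True).as_matrix()
g=s['tool_pos']-.019*Rt[:,2];ax=-Rt[:,0]
o=[]
for c,(x,y) in (('scene',(270,160)),('top',(170,125))):
    d=read_camera(c)
    for n,P in (('tip',g+.188*ax),('col',g+.058*ax),('mouth',(.558,.096,.17))): print(c,n,((proj(d,P)[0]-(x,y))*5).round(1))
    o.append(cv2.resize(d['frame'][y:y+80,x:x+80,::-1],(400,400),interpolation=2))
cv2.imwrite('pics/i2.png',np.hstack(o))
E
```

```text
scene tip [148.2 156.5]
scene col [266.4 153.8]
scene mouth [127.5 154.7]
top tip [196.1 166.6]
top col [181.2 -53.1]
top mouth [199.4 205.4]
```

View pics/i2.png

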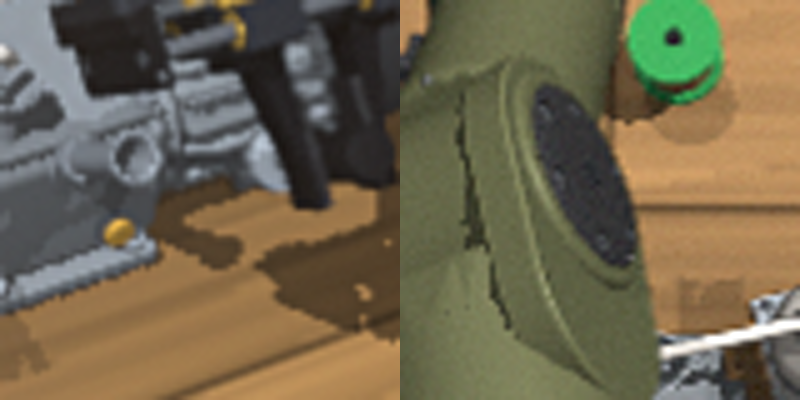

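The scene crop shows the mouth at (135,157) and the collar's bright disc at (265,160), as predicted (266,154), so the stick is lined up within the flare. I'll insert gently and watch the forces.

>>> play_rows:
  steps:
    - [[0,-0.0005,-0.0015,0,0.003,0,0.01],[-0.01,0,0,0,0,0,0.01],[-0.01,0,0,0,0,0,0.01],[-0.006,0,0,0,0,0,0.01],[-0.006,0,0,0,0,0,0.01],[-0.006,0,0,0,0,0,0.01],[0,0,0,0,0,0,0.01]]

```text
time_s: 12.1
tool_pos: [0.6928, 0.0967, 0.2776]
tool_rot: [179.9, -45.1, 0.0]
force: [0.2, -1.4, -1.1]
grip_width: 0.023
grasp_force: 44.8
```

>>> play_rows:
  steps:
    - [[-0.006,0,0,0,0,0,0.01],[-0.006,0,0,0,0,0,0.01],[-0.006,0,0,0,0,0,0.01],[-0.006,0,0,0,0,0,0.01],[0,0,0,0,0,0,0.01]]

```text
time_s: 12.6
tool_pos: [0.6756, 0.0966, 0.2601]
tool_rot: [179.9, -45.0, 0.0]
force: [-1.2, -0.2, -2.2]
grip_width: 0.023
grasp_force: 44.8
```

>>> play_rows:
  steps:
    - [[-0.008,0,0,0,0,0,0.01],[-0.008,0,0,0,0,0,0.01],[-0.008,0,0,0,0,0,0.01],[-0.008,0,0,0,0,0,0.01],[-0.008,0,0,0,0,0,0.01],[-0.008,0,0,0,0,0,0.01],[-0.008,0,0,0,0,0,0.01],[-0.008,0,0,0,0,0,0.01],[-0.006,0,0,0,0,0,0.01],[0,0,0,0,0,0,0.01]]

```text
time_s: 13.6
tool_pos: [0.6262, 0.0967, 0.2106]
tool_rot: [180.0, -45.0, 0.0]
force: [-0.7, -0.4, -1.7]
grip_width: 0.0228
grasp_force: 44.8
```

>>> play_rows:
  steps:
    - [[-0.006,0,0,0,0,0,0.01],[-0.005,0,0,0,0,0,0.01],[-0.003,0,0,0,0,0,0.01],[-0.002,0,0,0,0,0,0.01],[-0.002,0,0,0,0,0,0.01],[0,0,0,0,0,0,0.01]]

```text
time_s: 14.2
tool_pos: [0.6144, 0.0968, 0.1989]
tool_rot: [180.0, -45.1, 0.0]
force: [-0.2, -1.0, -1.4]
grip_width: 0.0229
grasp_force: 44.8
```

>>> play_rows:
  steps:
    - [[-0.002,0,0,0,0,0,0.01],[-0.002,0,0,0,0,0,0.01],[0,0,0,0,0,0,0.01]]

```text
time_s: 14.5
tool_pos: [0.6121, 0.0969, 0.1968]
tool_rot: [-180.0, -45.2, 0.0]
force: [0.7, -0.4, -1.3]
grip_width: 0.0227
grasp_force: 44.8
```

>>> play_rows:
  steps:
    - [[-0.002,0,0,0,0,0,0.01],[-0.001,0,0,0,0,0,0.01],[0,0,0,0,0,0,0.01]]

```text
time_s: 14.8
tool_pos: [0.6117, 0.0972, 0.197]
tool_rot: [-179.9, -45.5, 0.0]
force: [5.1, -1.6, 2.0]
grip_width: 0.0228
grasp_force: 44.8
```

>>> play_rows:
  steps:
    - [[-0.002,0,0,0,0,0,0.01],[0,0,0,0,0,0,0.01],[0,0,0,0,0,0,0.01]]

```text
time_s: 15.1
tool_pos: [0.6115, 0.0974, 0.1973]
tool_rot: [-179.9, -45.6, 0.0]
force: [7.9, -1.8, 2.9]
grip_width: 0.0229
grasp_force: 44.8
```

```bash
python3 - <<'E'
from h import *
s=get_obs();print(s['qpos'].round(1),s['tool_pos'],s['force'])
d=read_camera('scene');o=[cv2.resize(d['frame'][155:225,265:335,::-1],(400,400),interpolation=2)]
w=read_camera('wrist');o.append(cv2.resize(w['frame'][184:384,156:356,::-1],(400,400),interpolation=2))
cv2.imwrite('pics/i3.png',np.hstack(o))
E
```

```text
[  20.2  -11.3  -36.3  129.1   21.1   17.2 -125.9] [0.61150509 0.0974277  0.19728373] [ 7.89844018 -1.80374771  2.86810204]
```

View pics/i3.png

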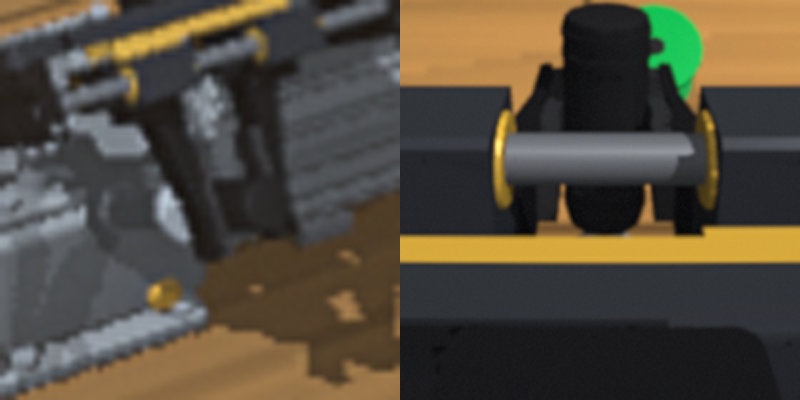

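The collar's bright disc now sits at scene (295,192), right on the mouth, and motion has stalled where expected. I'll push slightly more to be sure it's seated, then draw it out.

>>> play_rows:
  steps:
    - [[-0.002,0,0,0,0,0,0.01],[-0.001,0,0,0,0,0,0.01],[0,0,0,0,0,0,0.01],[0,0,0,0,0,0,0.01]]

```text
time_s: 15.6
tool_pos: [0.6112, 0.0977, 0.1976]
tool_rot: [-179.8, -45.9, -0.0]
force: [12.8, -2.9, 5.1]
grip_width: 0.0226
grasp_force: 44.9
```

>>> play_rows:
  steps:
    - [[0.004,0,0,0,0,0,0.01],[0.006,0,0,0,0,0,0.01],[0.01,0,0,0,0,0,0.01],[0.015,0,0,0,0,0,0.01],[0.015,0,0,0,0,0,0.01],[0.015,0,0,0,0,0,0.01],[0.015,0,0,0,0,0,0.01],[0.015,0,0,0,0,0,0.01],[0.015,0,0,0,0,0,0.01],[0.015,0,0,0,0,0,0.01],[0.015,0,0,0,0,0,0.01],[0,0,0,0,0,0,0.01]]

```text
time_s: 16.8
tool_pos: [0.7065, 0.0973, 0.2915]
tool_rot: [-179.9, -45.3, -0.1]
force: [-1.4, -0.5, -1.4]
grip_width: 0.0229
grasp_force: 44.9
```

>>> play_rows:
  steps:
    - [[0.015,0,0,0,0,0,0.01],[0.015,0,0,0,0,0,0.01],[0.015,0,0,0,0,0,0.01],[0.015,0,0,0,0,0,0.01],[0.01,0,0,0,0,0,0.01],[0,0,0,0,0,0,0.01]]

```text
time_s: 17.4
tool_pos: [0.7548, 0.097, 0.3399]
tool_rot: [-179.9, -45.2, -0.0]
force: [0.3, -0.1, -1.8]
grip_width: 0.0231
grasp_force: 44.9
```

>>> play_rows:
  steps:
    - [[0,0,0,0,-0.1,0,0.01],[0,0,0,0,-0.1,0,0.01],[0,0,0,0,-0.1,0,0.01],[0,0,0,0,-0.1,0,0.01],[0,0,0,0,-0.1,0,0.01],[0,0,0,0,-0.1,0,0.01],[0,0,0,0,-0.1,0,0.01],[0,0,0,0,-0.088,0,0.01],[0,0,0,0,0,0,0.01],[0,0,0,0,0,0,0.01],[0,0,0,0,0,0,0.01],[0,0,0,0,0,0,0.01]]

```text
time_s: 18.6
tool_pos: [0.7535, 0.097, 0.3415]
tool_rot: [180.0, -0.2, 0.0]
force: [0.0, -0.1, -1.0]
grip_width: 0.0229
grasp_force: 44.9
```

```bash
python3 - <<'E'
from h import *
s=get_obs();print(s['qpos'].round(1),s['tool_pos'],s['tool_rot'],s['joint_velocities'].round(2))
Rt=R.from_euler('xyz',s['tool_rot'],degrees=True).as_matrix();g=s['tool_pos']-.019*Rt[:,2]
d=read_camera('scene')
for n,k in (('tip',-.188),('col',-.058),('hend',.032)): print(n,(proj(d,g+k*Rt[:,0])[0]-(265,90))*5)
cv2.imwrite('pics/f.png',cv2.resize(d['frame'][90:190,265:395,::-1],(650,500),interpolation=2))
E
```

```text
[   6.3   35.1  -31.6   49.6   17.8   98.9 -107.4] [0.75349729 0.09695674 0.34151734] [ 1.79968571e+02 -1.66459698e-01  3.40359304e-02] [ 0.04 -0.1   0.13 -0.52  0.06  0.29  0.01]
tip [200.59999319 226.53536959]
col [354.12608418 411.31032442]
hend [476.43743173 560.27129162]
```

View pics/f.png

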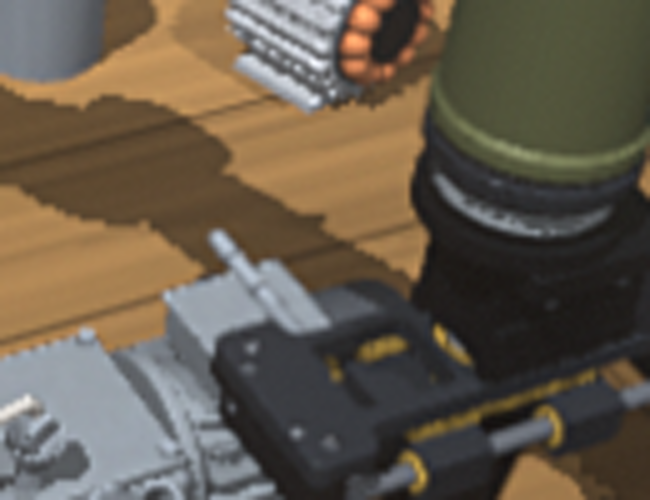

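The tip shows at crop (217,240), free of the tube and well above the case. Its small offset lies mostly along the stick, so I'll check the levelness numerically from the rod's silhouette.

```bash
python3 - <<'E'
from h import *
s=get_obs()
Rt=R.from_euler('xyz',s['tool_rot'],degrees=True).as_matrix();g=s['tool_pos']-.019*Rt[:,2]
for c in('scene','top'):
    d=read_camera(c)
    for x in silhouettes(c,'stick_tip')[:4]:
        e=x['extent'];q=np.argwhere(x['pixels'])[:,::-1].astype(np.float32)
        print(c,round(x['p'],2),e,len(q))
        if len(q)>8: print('  line',cv2.fitLine(q,cv2.DIST_HUBER,0,.01,.01).ravel().round(3))
    for p in(-3,-1.5,0,1.5,3):
        a=np.radians(p);u=np.array([-np.cos(a),0,np.sin(a)])
        t=proj(d,[g+.188*u,g+.12*u,g+.032*-u]);v=t[0]-t[1];v/=np.linalg.norm(v);print(c,p,t.round(1).tolist(),v.round(3))
E
```

```text
scene 0.76 [307.2, 136.7, 366.1, 207.1] 271
  line [  0.627   0.779 345.09  182.217]
scene 0.39 [233.3, 168.2, 275.7, 192.7] 243
  line [  0.88   -0.475 250.76  180.43 ]
scene -3 [[304.8, 138.5], [320.2, 155.9], [360.4, 201.5]] [-0.665 -0.747]
scene -1.5 [[304.9, 136.8], [320.4, 154.8], [360.3, 201.8]] [-0.652 -0.758]
scene 0 [[305.2, 135.1], [320.6, 153.7], [360.2, 202.1]] [-0.638 -0.77 ]
scene 1.5 [[305.4, 133.4], [320.8, 152.6], [360.2, 202.4]] [-0.625 -0.781]
scene 3 [[305.7, 131.8], [321.0, 151.5], [360.1, 202.7]] [-0.612 -0.791]
top 0.66 [327.2, 104.7, 359.4, 137.8] 118
  line [  0.682   0.731 335.921 114.448]
top 0.62 [315.4, 279.2, 382.9, 296.5] 305
  line [9.86000e-01 1.69000e-01 3.46528e+02 2.88354e+02]
top -3 [[201.2, 145.3], [201.8, 116.6], [203.4, 55.2]] [-0.022  1.   ]
top -1.5 [[200.9, 144.8], [201.7, 116.1], [203.4, 55.3]] [-0.025  1.   ]
top 0 [[200.7, 144.2], [201.5, 115.6], [203.5, 55.5]] [-0.029  1.   ]
top 1.5 [[200.4, 143.5], [201.3, 115.1], [203.5, 55.7]] [-0.033  0.999]
top 3 [[200.1, 142.8], [201.1, 114.6], [203.6, 55.9]] [-0.038  0.999]
```

The line fit gives the tip about 1° up, which fits the slight pivot during seating. I'll trim by 0.015 rad, let it settle, and hand in.

>>> play_rows:
  steps:
    - [[0,0,0,0,0.015,0,0.01],[0,0,0,0,0,0,0.01],[0,0,0,0,0,0,0.01],[0,0,0,0,0,0,0.01],[0,0,0,0,0,0,0.01],[0,0,0,0,0,0,0.01],[0,0,0,0,0,0,0.01]]

```text
time_s: 19.55
tool_pos: [0.7544, 0.0969, 0.3395]
tool_rot: [180.0, -0.9, 0.0]
force: [-0.3, 0.4, -2.5]
grip_width: 0.0224
grasp_force: 44.9
```

```bash
python3 -c "
from cell import *
s=get_obs();print(s['time_s'],s['tool_pos'],s['tool_rot'],s['grip_width'],abs(s['joint_velocities']).max());print(sign_off())"
```

```text
19.55 [0.75436637 0.09686833 0.3394955 ] [ 1.79997930e+02 -8.50448237e-01  7.05076249e-03] 0.022448366514093272 0.08855893764564575
the job is handed in; nothing more can be done
None
```

I handed the job in at 19.6 s of the 72 s limit: the pump was pressed fully and released, and the dipstick was pushed in until its collar stopped on the mouth, then drawn out and held level to about 1° and still at about 0.36 m; the sign-off returned no verdict.

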